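# Nest the multimeter and index the readout shutter one stop

### The arm

A 6-joint arm with a two-finger parallel gripper is mounted at the origin on a cart in front of the work surface, level with it; the furniture and walls round the work are solid. World frame = base frame: x ahead of the robot, y to its left, z up, the work surface at z = 0. Lengths are in m, angles in degrees, forces in N, time in s.
With the tool pointing down it reaches from about 0.3 to 0.95 m from the base axis. Payload 3.1 kg.
Tool frame: the origin (TCP) lies at the very end of the fingers, on their centre line; the grasp point (between the pads) lies 19 mm behind it; z points along the fingers, y is the line along which they close (so a half turn about z gives the same grasp; the last joint's range is limited). The gripper opens to 85 mm and grips with 20 to 120 N. Pads are 22 mm wide; open, the fingers measure 114 mm over their backs; the gripper's body (76 mm by 85 mm) begins 54 mm behind the grasp point. The pads swing forward as they close: fully open they stand 13 mm farther back than shut.
Start: joints at [60.923, 17.653, 93.61, -0, 68.738, -3.994], TCP at [0.265, 0.566, 0.231] pointing down, gripper open.
Joint ranges: [-175.34, 175.34], [-45.06, 112.39], [2.9, 150.54], [-68.45, 248.45], [3.09, 151.38], [-168.51, 168.51]. Speed limits (degrees/s): [159.86, 159.86, 180, 180, 180, 180].

### API

Orientations are given as a 3x3 rotation matrix whose columns are the frame's x, y, z axes.
In Python, from station import * gives the robot as it stands. Calls block until the motion is done:
- move_pose(position, orientation): joint-space move of the TCP to a pose.
- move_straight(position, max_speed=0.15, frame=None, force_limit=None): straight line of the TCP; frame=None keeps the orientation; max_speed is the mean speed in m/s. With force_limit (N) it stops when the force on the tool has changed by that much, and returns True; else False.
- move_j(angles): joint-space move.
- command_gripper(opening): opening from 0.0 (shut) to 1.0 (fully open); the grip force is fixed at half the most; returns when the fingers have stopped.
- sleep(seconds).
- solve_ik(position, orientation): joint angles nearest the present ones, or None.
- grab_frame(name): name is "side" or "top" or "wrist"; returns the picture (420x560x3 uint8, blue, green, red); there is no depth.
- camera_params(name): a dict with "intrinsics" (3x3 intrinsics, pixels), "eye" and "attitude" of the camera in the world; the wrist camera has in their place "hand_eye" (4x4, takes a point from camera to tool coordinates, whose origin is the TCP and whose axes are the flange's). Camera axes: x right, y down, z forward; pixel columns grow to the right and rows downward; lengths in m; the calibration is good to about 2 mm. A picture is of the moment at which its call begins: read the wrist's pose just before it. camera_params takes no time and is no camera call.
A pose or a line that the arm cannot do raises IKError and nothing moves.
- finish_job(): hands the job in; it is judged then, once.
Readings, each from a call of its own:
- current_clock(): time.
- current_joint_positions(): joint angles.
- current_dq(): joint speeds.
- current_joint_torque(): joint torques, N m.
- current_ee_pos(): TCP position.
- current_eef_rot(): TCP orientation.
- current_force(): force on the tool from outside, world axes, zero at the start.
- current_torque(): the same for the moment, N m.
- current_gripper_width(): opening from 0.0 (shut) to 1.0 (fully open).
- current_gripper_force(): force on a finger pad.
Only numpy, scipy, OpenCV 4.12 (cv2) and the standard library are available. Lean on these libraries where they do the work, as an engineer would, in place of code of your own. Each camera call takes 0.05 s, during which the arm holds its last target. There are 200 camera calls.

### The job

Lay the multimeter in the nest of the calibration stand, face up with its display end at the end stop, and push it fully home against the two dowels and the end stop. Then slide the stand's shutter (the plate with the red tab) one click to its next stop (the amber filter over the port), not past it, and let go. Leave the bottle and the solder reel beside the meter and the tape roll beside the stand where they are.

Things in the scene. Friction and masses are not known exactly. Their poses are not given: they have to be found in the camera images.
- station: Blue and grey calibration stand, fixed. Origin: on the desk under it; +z up, +x to its rear (away from the robot at yaw 0), +y to its left. Base plate 12 mm thick, x -117 to +187, y -110 to +95 mm. Nest in front; behind it, from x +31, a grey deck tilted 30 degrees faces forward and up; its surface runs from (x 35, z 45) to (x 179, z 128). A shutter plate runs on it in rails along y.
- hood_edge (a point): Middle of the lower front edge of the blue hood over the deck, at station (103, -7, 170) mm; it reaches back to x 187, from y -110 to +95. Its front leans 25 degrees forward up to (x 79, z 223), top at 225. It keeps a vertical tool from the tab: tilt the tool 25 to 45 degrees, fingers pointing to the rear and down; along the deck's normal (30) a gripper body 80 mm wide passes the hood by 18 mm.
- nest_seat (a point): Where the meter's origin lies when home, on the nest floor, 12 mm above the desk; axes as the station, at station (-55, 0, 12) mm. Home, the meter's x axis points along station +y. The nest is open to -x and -y; in +x two dowels, in +y an end stop (see those).
- dowel_mid (a point): Point on the nest floor midway between the two steel dowels, 12 mm thick, 22 mm high over the nest floor, 90 mm apart along y (y -45 and +45); they stop the meter's long side in +x. At station (-14.5, 0, 12) mm. Between the dowels and the deck are 45 mm free for a finger.
- end_stop (a point): Middle of the foot of the end stop's face: a steel block 40 (x) x 16 (y) x 22 (z) mm that stops the meter's display end in +y. At station (-55, 71, 12) mm.
- meter: Teal handheld multimeter, loose, about 0.26 kg, 142 (x) x 69 (y) mm; body 31 mm high, its black range knob at (-5, 0) stands up to 44 mm. Origin: centre of the underside; z up out of its face; +x towards the display end. Grip it across the 69 mm width.
- meter_display (a point): Middle of the meter's display window, 45 mm from the origin along meter +x, on its face.
- shutter (a joint): Travel of the shutter plate along station +y (to its left), m. Three sprung stops 36 mm apart: 0 closed (start), 0.036 amber filter over the port, 0.072 open. About 8 N to leave a stop; past half way the spring draws it into the next stop and centres it within 1.5 mm; friction about 1 N.
- shutter_tab (a point): Middle of the outer end of the shutter's red tab: 10 mm thick (y), 14 mm up the deck, standing 31 mm out of the plate along the deck's normal; rails at the plate's edges stand 4 mm over it. Site axes: x up the deck, y along the travel, z out along the deck's normal. At the closed stop it is at station (75, -36, 111) mm.
- bottle: White cleaner bottle with a red cap, 56 mm thick, 144 mm high, standing beside the meter's display end; origin at the centre of its foot. Leave alone.
- spool: Reel of solder wire with blue flanges, 53 mm diameter, 33 mm high, standing beside the meter's display end; origin at the centre of its underside. Leave alone.
- tape: Orange tape roll, 77 mm diameter, 19 mm high, lying at the left of the stand's nest; origin at the centre of its underside. Leave alone.

How it is judged:
By the outcome, as a careful person would: the job done as asked, in the order asked, and still so for the second after the job is handed in, with the robot touching nothing.
It also fails if it takes over 61 s, if anything falls off the work surface, if the arm or the gripper's body presses on something with over 40 N, if the wrist force passes 120 N, or if a joint passes its speed limit or range.

## Working session

There is one attempt and no reset: what is moved stays moved. The work goes in short steps, each a Python script; the robot and the scene stay as the last script left them, time stands still between calls to the robot, and variables do not carry over. Pictures are saved under pics/ and viewed, at most 12 in all, crops included, and the job is handed in when it is done.

```bash
mkdir -p pics; ls
python3 - <<'E'
from station import *
import cv2,numpy as np
np.set_printoptions(precision=4,suppress=True)
for n in ["side","top","wrist"]:
    cv2.imwrite(f"pics/{n}0.png",grab_frame(n)); print(n,camera_params(n))
print(current_ee_pos(),current_eef_rot(),current_clock())
a=cv2.imread("pics/side0.png");b=cv2.imread("pics/top0.png")
E
```

```text
pics
side {'intrinsics': array([[482.3924,   0.    , 278.1915],
       [  0.    , 482.3924, 206.9913],
       [  0.    ,   0.    ,   1.    ]]), 'eye': array([0.4112, 1.4324, 0.7516]), 'attitude': array([[-0.9945, -0.062 ,  0.0848],
       [-0.1034,  0.4367, -0.8936],
       [ 0.0183, -0.8975, -0.4407]])}
top {'intrinsics': array([[407.7136,   0.    , 285.5688],
       [  0.    , 407.7136, 208.7218],
       [  0.    ,   0.    ,   1.    ]]), 'eye': array([0.4836, 0.1686, 1.0978]), 'attitude': array([[-0.0079, -0.9989,  0.046 ],
       [-0.9997,  0.0069, -0.0216],
       [ 0.0213, -0.0462, -0.9987]])}
wrist {'intrinsics': array([[336.8816,   0.    , 285.7369],
       [  0.    , 336.8816, 211.5226],
       [  0.    ,   0.    ,   1.    ]]), 'hand_eye': array([[ 0.0004, -0.9567, -0.2912,  0.074 ],
       [ 1.    ,  0.0004,  0.0002,  0.0004],
       [-0.0001, -0.2912,  0.9567, -0.1432],
       [ 0.    ,  0.    ,  0.    ,  1.    ]])}
[0.2647 0.5655 0.2303] [[-0.9057  0.4239 -0.0009]
 [ 0.4239  0.9057 -0.0016]
 [ 0.0001 -0.0018 -1.    ]] 0.15
```

View pics/top0.png

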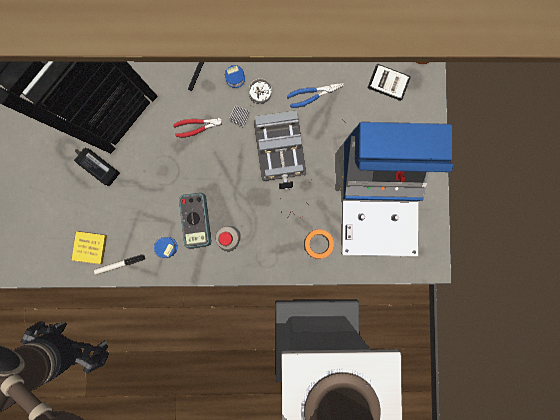

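View pics/side0.png

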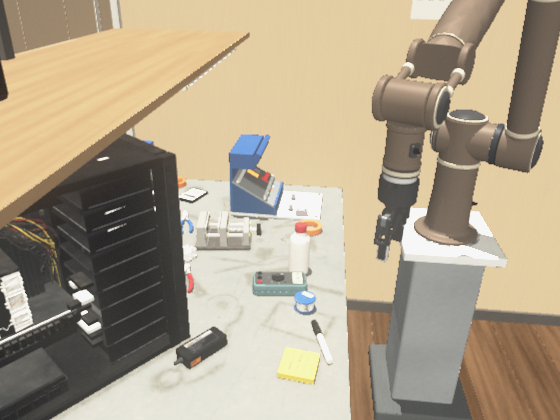

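The top view shows the stand at about (385,190) with yaw near 0. The meter is at (195,220) with its display pointing at the robot, the bottle at (228,238) and the reel at (166,246). Next I'll measure the meter and the stand in this view.

```bash
cat > h.py <<'E'
import cv2,numpy as np
np.set_printoptions(precision=4,suppress=True)
def ray2plane(px,K,R,eye,z):
    px=np.atleast_2d(np.float64(px)); d=np.c_[px,np.ones(len(px))]@np.linalg.inv(K).T@np.asarray(R).T
    return eye+d*((z-eye[2])/d[:,2])[:,None]
def proj(P,K,R,eye):
    c=(np.atleast_2d(P)-eye)@np.asarray(R)@K.T
    return c[:,:2]/c[:,2:]
def fixcam(cp): return cp["intrinsics"],cp["attitude"],cp["eye"]
def wristcam(cp,p,R):
    H=cp["hand_eye"]; return cp["intrinsics"],R@H[:3,:3],p+R@H[:3,3]
def big(m):
    cs=cv2.findContours(m.astype(np.uint8),cv2.RETR_EXTERNAL,cv2.CHAIN_APPROX_NONE)[0]
    return max(cs,key=cv2.contourArea)
E
python3 - <<'E'
from station import *
from h import *
im=cv2.imread("pics/top0.png"); cam=fixcam(camera_params("top"))
hsv=cv2.cvtColor(im,cv2.COLOR_BGR2HSV)
H,S,V=[hsv[...,i].astype(int) for i in range(3)]
print("meter px hsv",hsv[200,183],hsv[230,181],hsv[240,210], "plate",hsv[230,380])
m=(abs(H-90)<14)&(S>60); m[:185]=0;m[255:]=0;m[:,:174]=0;m[:,215:]=0
c=big(m); r=cv2.minAreaRect(c); print("meter",r,cv2.contourArea(c))
print(ray2plane(cv2.boxPoints(r),*cam,.031)[:,:2], ray2plane([r[0]],*cam,.031))
p=(S<30)&(V>190); p[:195]=0;p[262:]=0;p[:,:338]=0;p[:,430:]=0
c=big(p); r=cv2.minAreaRect(c); print("plate",r)
print(ray2plane(cv2.boxPoints(r),*cam,.012)[:,:2])
for n,q,z in [("bottle",(226,239),.144),("spool",(166,246),.033),("tape",(319,244),.019)]: print(n,ray2plane([q],*cam,z))
a=cv2.resize(im[110:265,325:465],None,fx=3.8,fy=3.8,interpolation=cv2.INTER_CUBIC)
b=cv2.resize(im[180:265,150:245],None,fx=2.4,fy=2.4,interpolation=cv2.INTER_CUBIC)
o=np.zeros((a.shape[0],a.shape[1]+b.shape[1],3),np.uint8);o[:,:a.shape[1]]=a;o[:b.shape[0],a.shape[1]:]=b
cv2.imwrite("pics/crop1.png",o);print(o.shape)
E
```

```text
meter px hsv [179 193 219] [ 19  26 157] [92 61 83] plate [120   3 243]
meter ((209.85296630859375, 238.4118194580078), (5.093247413635254, 0.9701424241065979), 75.96376037597656) 1.0
[[0.463  0.3459]
 [0.4636 0.3434]
 [0.4507 0.3402]
 [0.4501 0.3427]] [[0.4568 0.343  0.031 ]]
plate ((379.98785400390625, 228.14126586914062), (75.02437591552734, 53.70741653442383), 1.080924153327942)
[[ 0.4112 -0.0041]
 [ 0.5544 -0.0089]
 [ 0.5492 -0.211 ]
 [ 0.4056 -0.205 ]]
bottle [[0.458  0.2871 0.144 ]]
spool [[0.4382 0.4558 0.033 ]]
tape [[0.4394 0.0576 0.019 ]]
(589, 760, 3)
```

View pics/crop1.png

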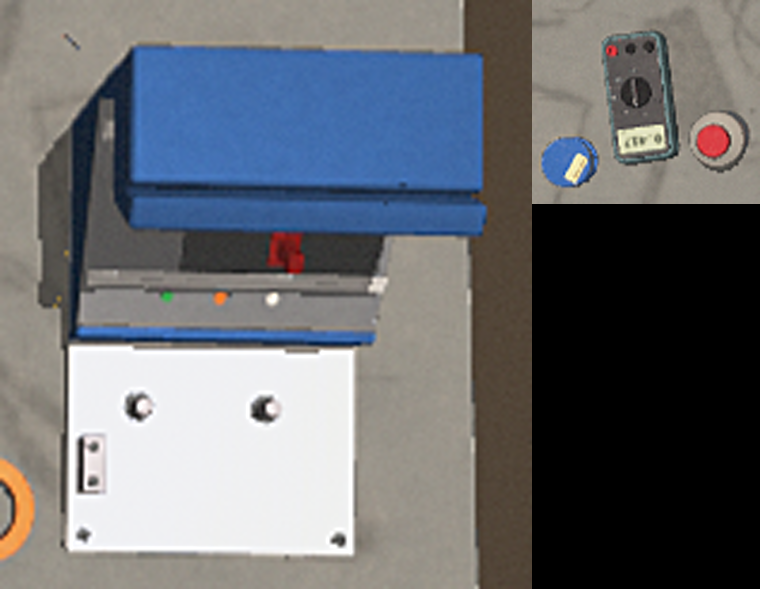

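The crop shows the meter centre at about (195,220) with its axis tilted about 6°. The stand's plate is turned about -1.6°, and the two dowels and end stop are clear. I'll look at the meter with the wrist camera next.

Run:
```python
from station import *
from h import *
c=ray2plane([[195,220.4]],*fixcam(camera_params("top")),.031)[0]; print(c)
x=np.array([-.994,-.106,0]);x/=np.linalg.norm(x);z=np.array([0,0,-1.])
R=np.c_[x,np.cross(z,x),z]
move_pose([c[0],c[1],.20],R)
p,Rr=np.array(current_ee_pos()),np.array(current_eef_rot())
im=grab_frame("wrist");cv2.imwrite("pics/w1.png",im)
np.savez("w1.npz",p=p,R=Rr);print(p,current_clock(),current_joint_positions())
```

```text
[0.504  0.3816 0.031 ]
[0.5035 0.3822 0.2   ] 1.3583 [ 33.277   20.096   94.1435   0.0352  65.7534 -62.867 ]
```

View pics/w1.png

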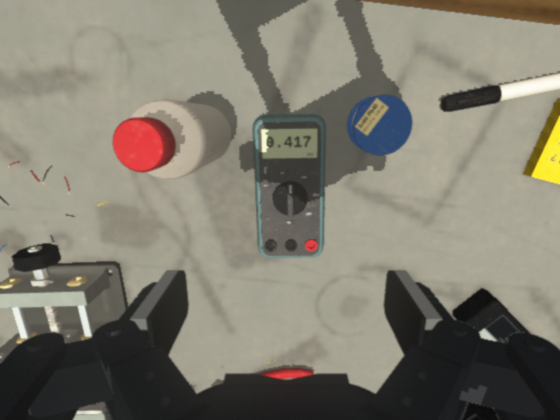

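Wrist view: the meter is upright in the picture, corners about (254,114) to (325,257), with the bottle on its left and the reel on its right. I'll measure its teal rim precisely.

Run:
```python
from station import *
from h import *
im=cv2.imread("pics/w1.png");d=np.load("w1.npz");cam=wristcam(camera_params("wrist"),d["p"],d["R"])
hsv=cv2.cvtColor(im,cv2.COLOR_BGR2HSV);H,S,V=[hsv[...,i].astype(int) for i in range(3)]
print(hsv[180,253:262].tolist(),hsv[180,318:328].tolist())
m=(abs(H-92)<10)&(S>70)&(V>60)
w=np.zeros_like(m);w[105:265,245:335]=1;m&=w
q=np.argwhere(m)[:,::-1]
# ray-cast rim pixels onto face plane then rectangle in metric space
P=ray2plane(q,*cam,.031)[:,:2]
r=cv2.minAreaRect((P*1000).astype(np.float32));print(len(q),r,cv2.boxPoints(r))
for n,px,z in[("cap",(144,145),.144),("spool",(380,124),.033)]:print(n,ray2plane([px],*cam,z))
```

```text
[[24, 34, 144], [26, 30, 127], [43, 19, 96], [79, 34, 82], [81, 42, 84], [81, 42, 85], [77, 31, 75], [40, 12, 66], [21, 26, 68]] [[23, 17, 59], [45, 17, 61], [80, 32, 71], [84, 44, 81], [84, 47, 81], [81, 43, 77], [73, 24, 75], [34, 21, 84], [27, 25, 92], [27, 25, 92]]
0 ((0.0, 0.0), (0.0, 0.0), 0.0) [[0. 0.]
 [0. 0.]
 [0. 0.]
 [0. 0.]]
cap [[0.4588 0.2945 0.144 ]]
spool [[0.4338 0.4596 0.033 ]]
```

```bash
cat > s1.py <<'E'
from station import *
from h import *
im=cv2.imread("pics/w1.png");d=np.load("w1.npz");cam=wristcam(camera_params("wrist"),d["p"],d["R"])
hsv=cv2.cvtColor(im,cv2.COLOR_BGR2HSV);H,S,V=[hsv[...,i].astype(int) for i in range(3)]
m=(abs(H-84)<14)&(S>28)
w=np.zeros_like(m);w[105:265,245:335]=1;m&=w.astype(bool)
m=cv2.morphologyEx(m.astype(np.uint8),cv2.MORPH_CLOSE,np.ones((5,5)))
c=big(m)[:,0]
P=ray2plane(c,*cam,.031)[:,:2]
r=cv2.minAreaRect((P*1000).astype(np.float32));B=cv2.boxPoints(r);print(r)
L,W=max(r[1]),min(r[1]); assert 136<L<148 and 64<W<76
e=max((B[1]-B[0],B[2]-B[1]),key=np.linalg.norm);e=e/np.linalg.norm(e)
if e[0]>0:e=-e
x=np.r_[e,0].astype(float);z=np.array([0,0,-1.]);R=np.c_[x,np.cross(z,x),z]
o=np.r_[np.array(r[0])/1000,0];print("meter",o,x)
g=o-.010*x
move_pose(g+[0,0,.09],R)
f0=np.array(current_force())
print(move_straight(g+[0,0,.003],.08,force_limit=8),current_ee_pos(),np.array(current_force())-f0)
command_gripper(0.0)
print("grip",current_gripper_width(),current_gripper_force(),np.array(current_force())-f0,current_clock())
E
python3 s1.py
```

```text
((503.0797119140625, 386.1908264160156), (138.08541870117188, 64.72404479980469), 6.973540782928467)
meter [0.5031 0.3862 0.    ] [-0.9926 -0.1214  0.    ]
False [0.5137 0.3879 0.0037] [ 0.9795  0.4741 -1.2313]
grip 0.7755355960709672 67.48080912977457 [ 1.1589 -2.5011  4.3101] 3.4333
```

```bash
cat >> h.py <<'E'
S0=np.array([.5256,-.1004,0]);yaw=np.radians(-1.6)
RS=np.array([[np.cos(yaw),-np.sin(yaw),0],[np.sin(yaw),np.cos(yaw),0],[0,0,1]])
def st(x,y,z): return S0+RS@np.array([x,y,z])/1000
RN=RS@np.c_[[0,1,0],[1,0,0],[0,0,-1.]]
E
python3 - <<'E'
from station import *
from h import *
p=np.array(current_ee_pos())
move_straight(p+[0,0,.21],.3)
move_pose(st(-65,-20,190),RN)
print(current_gripper_width(),current_joint_positions(),current_clock())
im=grab_frame("wrist");cv2.imwrite("pics/w2.png",im);np.savez("w2.npz",p=current_ee_pos(),R=current_eef_rot())
E
```

```text
0.7722783708730523 [-19.6361   3.6908 115.3886   0.0238  60.8923 -18.1122] 6.1417
```

View pics/w2.png

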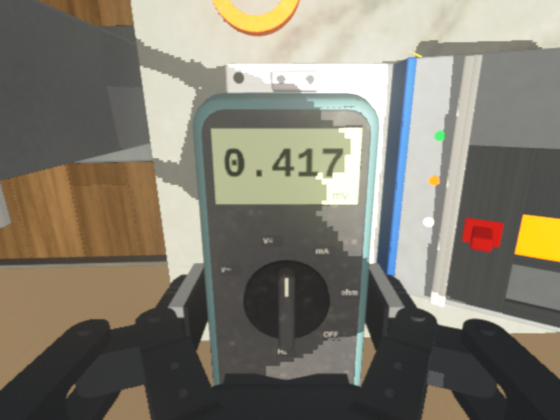

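The meter hangs square in the grip, display towards the end stop. The stand's left edge lies level in the picture, with its front-left corner at (228,65). I'll check that corner, then lower and push home.

Run:
```python
from station import *
from h import *
d=np.load("w2.npz");cam=wristcam(camera_params("wrist"),d["p"],d["R"])
q=ray2plane([[228,65],[390,65]],*cam,.012);print(q,st(-117,95,12))
assert np.linalg.norm(q[0]-st(-117,95,12))<.007
move_straight(st(-65,-20,30),.2)
print(move_straight(st(-65,-20,13.5),.05,force_limit=6),current_ee_pos())
p=np.array(current_ee_pos());X,Y=RS[:,0],RS[:,1]
f0=np.array(current_force())
print("x",move_straight(p+X*.018,.04,force_limit=10),(np.array(current_ee_pos())-p)@RS,(np.array(current_force())-f0)@RS)
p=np.array(current_ee_pos())
print("y",move_straight(p+Y*.018,.04,force_limit=10),(np.array(current_ee_pos())-p)@RS,(np.array(current_force())-f0)@RS)
print(current_gripper_width(),current_clock())
```

```text
[[ 0.4133 -0.0051  0.012 ]
 [ 0.5559 -0.0088  0.012 ]] [ 0.4113 -0.0022  0.012 ]
True [ 0.4619 -0.1192  0.0164]
x True [0.0001 0.     0.0001] [-1.3918 -0.6892  2.5352]
y True [ 0.0007  0.01   -0.    ] [-0.2658 -3.1467  0.4028]
0.7679935510375948 8.0583
```

Run:
```python
from station import *
from h import *
X,Y=RS[:,0],RS[:,1]
for n,D in (("x",X),("y",Y),("x",X),("y",Y)):
    sleep(.3);p=np.array(current_ee_pos());f0=np.array(current_force())
    t=move_straight(p+D*.016,.03,force_limit=12);sleep(.1)
    print(n,t,(np.array(current_ee_pos())-p)@RS*1000,(np.array(current_force())-f0)@RS)
print((np.array(current_ee_pos())-S0)@RS*1000,current_gripper_width(),current_clock())
```

```text
x True [ 0.0506 -0.0045  0.1287] [-1.1438 -0.7219  2.6956]
y True [ 0.2312 -0.1134  0.0072] [ 2.2398 -1.6415 -2.6786]
x True [ 0.0303 -0.0097  0.1153] [-1.6908  2.1086  3.9708]
y True [ 0.2608 -0.0822  0.0187] [ 0.9914 -1.5316 -3.4918]
[-61.8517 -10.8225  16.8073] 0.7707481350792479 10.6583
```

Run:
```python
from station import *
from h import *
np.savez("w3.npz",p=current_ee_pos(),R=current_eef_rot())
a=grab_frame("wrist");b=grab_frame("top")[150:262,325:465]
cv2.imwrite("pics/w3.png",a)
b=cv2.resize(b,None,fx=2.0,fy=2.0,interpolation=cv2.INTER_CUBIC)
o=np.zeros((420,780,3),np.uint8);o[:,:500]=a[:,30:530];o[:b.shape[0],500:]=b;cv2.imwrite("pics/c3.png",o)
print(current_force(),current_torque())
```

```text
[-0.2573 -1.504   1.3738] [-0.102  -0.1581  0.0652]
```

View pics/c3.png

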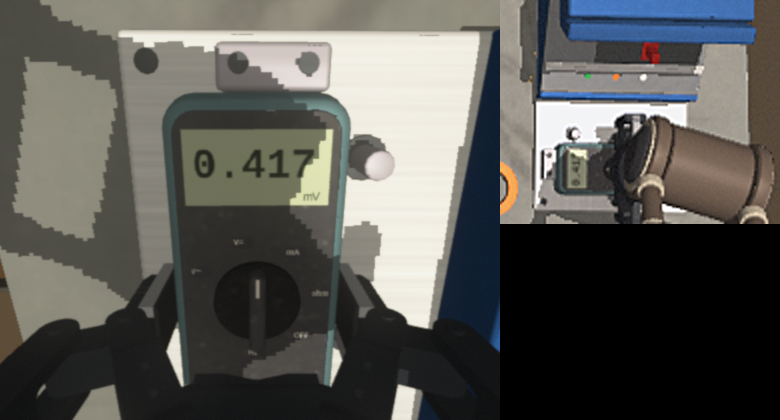

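The display end is at the end stop (crop 273,90), but the meter is still several mm short of the dowel (crop 378,165). The x stop came early, so I'll step in x and read the force.

Run:
```python
from station import *
from h import *
d=np.load("w3.npz");cam=wristcam(camera_params("wrist"),d["p"],d["R"])
a=ray2plane([[408,165]],*cam,.034)[0];b=ray2plane([[376,165]],*cam,.043)[0];c=ray2plane([[150,30]],*cam,.012)[0];e=ray2plane([[300,90]],*cam,.034)[0]
for v in (a,b,c,e):print((v-S0)@RS*1000)
X,Y=RS[:,0],RS[:,1]
p=np.array(current_ee_pos())
move_straight(p-Y*.001,.03)
p=np.array(current_ee_pos())
for k in range(1,8):
    move_straight(p+X*.0015*k,.03);F=np.array(current_force())@RS
    print(((np.array(current_ee_pos())-p)@RS*1000),F,np.array(current_torque())@RS)
    if np.linalg.norm(F)>14:break
print(current_clock())
```

```text
[-16.1557  44.2271  34.    ]
[-30.4187  45.6319  43.    ]
[-115.5806   92.8661   12.    ]
[-56.9277  70.2329  34.    ]
[0.0758 0.0458 0.0789] [-3.1481  0.0119  7.4312] [ 0.2021  0.3126 -0.0967]
[0.1155 0.051  0.1393] [-7.1596 -0.3513 12.4881] [ 0.0823  0.8069 -0.1246]
11.5083
```

The x push is loading the floor: reaction is 7 N in x against 12 N in z, so it's stiction. I'll raise slightly and slide x with the weight off the floor.

Run:
```python
from station import *
from h import *
X,Y=RS[:,0],RS[:,1]
p=np.array(current_ee_pos())
move_straight(p-X*.001-Y*.001+[0,0,.0025],.03);sleep(.1)
p=np.array(current_ee_pos());print(np.array(current_force())@RS,p[2])
for k in range(1,9):
    move_straight(p+X*.002*k,.03);F=np.array(current_force())@RS
    print(((np.array(current_ee_pos())-p)@RS*1000),F)
    if abs(F[0])>9 or np.linalg.norm(F)>14:break
print((np.array(current_ee_pos())-S0)@RS*1000,current_clock())
```

```text
[ 0.1554  0.1175 -2.9896] 0.018954935597863373
[ 2.2071 -0.0079 -0.1291] [ 0.6405 -0.1483 -1.7603]
[ 4.29   -0.0392  0.0389] [ 0.4488 -0.5778 -2.5863]
[ 6.1655 -0.0127  0.0435] [ 0.4357  0.502  -2.7564]
[ 6.6076  0.2122 -0.3615] [-4.4235 -0.8684 -0.9073]
[ 6.7578  0.3753 -0.6122] [-7.7613 -1.59    2.5558]
[ 6.8303  0.4669 -0.8722] [-11.1893  -1.6298   5.9704]
[-56.3388 -11.6595  18.0828] 13.4167
```

Run:
```python
from station import *
from h import *
X,Y=RS[:,0],RS[:,1]
p=np.array(current_ee_pos())-X*.0005;p[2]=.0185
move_straight(p,.03)
for k in range(1,8):
    move_straight(p+Y*.0015*k,.03);F=np.array(current_force())@RS
    print(((np.array(current_ee_pos())-p)@RS*1000),F)
    if F[1]<-8 or np.linalg.norm(F)>16:break
q=np.array(current_ee_pos())
move_straight(np.r_[q[:2],.0155],.03,force_limit=6);print(current_ee_pos(),np.array(current_force())@RS)
command_gripper(1.0)
q=np.array(current_ee_pos());print((q-S0)@RS*1000,np.array(current_force())@RS,current_gripper_width(),current_clock())
move_straight(q+[0,0,.09],.2)
np.savez("w4.npz",p=current_ee_pos(),R=current_eef_rot())
cv2.imwrite("pics/w4.png",grab_frame("wrist"));print(current_clock())
```

```text
[0.2129 1.0461 0.0576] [-1.8889 -3.1233 -2.5518]
[0.237  1.1254 0.0819] [ -3.9854 -10.0278  -3.4508]
[ 0.4687 -0.1097  0.0168] [-2.3797  0.1155  5.7464]
[-59.1957 -10.6244  15.0079] [ 0.4729 -0.4234 -0.0036] 0.997844069147187 14.8
15.45
```

View pics/w4.png

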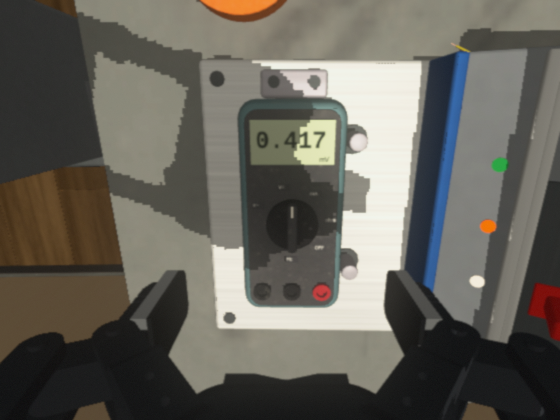

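The meter sits face up in the nest, display end by the end stop at (293,97), dowels at (358,140) and (349,270), with maybe slight gaps left. I'll press it home with shut fingers, first on its long side and then on its end.

```bash
cat > push.py <<'E'
from station import *
from h import *
def push(start,D,n,lim,step=.002):
    p=np.array(start);i=RS[:,D]
    for k in range(1,n):
        move_straight(p+i*step*k,.05);F=np.array(current_force())@RS
        if F[D]<-lim: break
    print("stop",k,(np.array(current_ee_pos())-S0)@RS*1000,F)
    move_straight(np.array(current_ee_pos())-i*.012,.1)
if __name__=="__main__":
    command_gripper(0.0)
    move_pose(st(-122,2,110),RN);move_straight(st(-122,2,27),.25);push(st(-116,2,27),0,12,10)
    move_straight(np.r_[np.array(current_ee_pos())[:2],.075],.25)
    move_straight(st(-110,-105,75),.25);move_straight(st(-52,-105,75),.25)
    move_straight(st(-52,-105,27),.25);push(st(-52,-99,27),1,12,10)
    print(current_clock())
E
python3 push.py
```

```text
stop 10 [-101.5303    2.3719   26.7529] [-13.7374  -2.6679  16.5632]
stop 10 [-51.7164 -81.7871  27.3459] [ -2.9434 -10.9986  -1.706 ]
24.4583
```

```bash
cat >> h.py <<'E'
RT=RS@np.c_[[-np.cos(np.pi/6),0,-.5],[0,1,0],[.5,0,-np.cos(np.pi/6)]]
nrm=np.array([-.5,0,np.cos(np.pi/6)])*1000
E
python3 - <<'E'
from station import *
from h import *
p=np.array(current_ee_pos());move_straight(np.r_[p[:2],.2],.3)
move_pose(st(*(np.array([75,-30,111])+.1*nrm)),RT)
command_gripper(0.6)
np.savez("w5.npz",p=current_ee_pos(),R=current_eef_rot())
cv2.imwrite("pics/w5.png",grab_frame("wrist"));cv2.imwrite("pics/t5.png",grab_frame("top"))
print((np.array(current_ee_pos())-S0)@RS*1000,current_joint_positions(),current_gripper_width(),current_clock())
E
```

```text
[ 25.0292 -29.9902 197.6853] [ -24.0126   -0.9448  124.8103   22.4502   29.9499 -129.3545] 0.600539719458598 27.4167
```

View pics/w5.png

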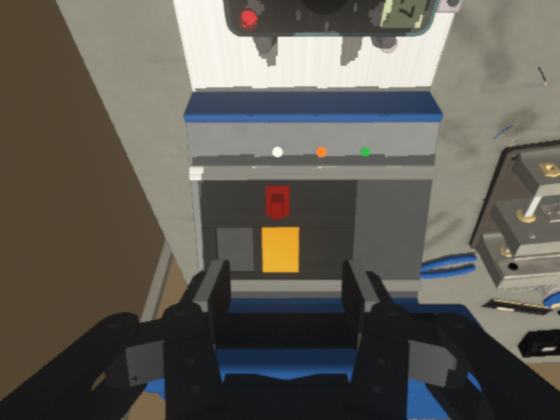

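The tab is at about (278,202), the amber filter at (280,250) and the three deck dots are at row 152. I'll project the expected tab points to compare and zoom in on the nest.

Run:
```python
from station import *
from h import *
d=np.load("w5.npz");cam=wristcam(camera_params("wrist"),d["p"],d["R"])
t=np.array([75,-36,111.])
for n,P in [("tip",t),("base",t-.031*nrm),("dowelR top",np.array([-14.5,-45,34])),("dowelL top",np.array([-14.5,45,34])),("plateR",np.array([31,-110,12]))]:print(n,proj(st(*P),*cam))
im=cv2.imread("pics/w5.png")
a=cv2.resize(im[172:232,240:320],None,fx=5,fy=5,interpolation=cv2.INTER_CUBIC)
b=cv2.resize(im[0:90,180:460],None,fx=2.7,fy=2.7,interpolation=cv2.INTER_CUBIC)
o=np.zeros((300+243,756,3),np.uint8);o[:300,:400]=a;o[300:,:]=b[:243,:756];cv2.imwrite("pics/c5.png",o)
```

```text
tip [[277.4159 210.8886]]
base [[278.2768 200.2217]]
dowelR top [[264.4334  46.8324]]
dowelL top [[390.1965  46.8769]]
plateR [[192.2746  91.7364]]
```

View pics/c5.png

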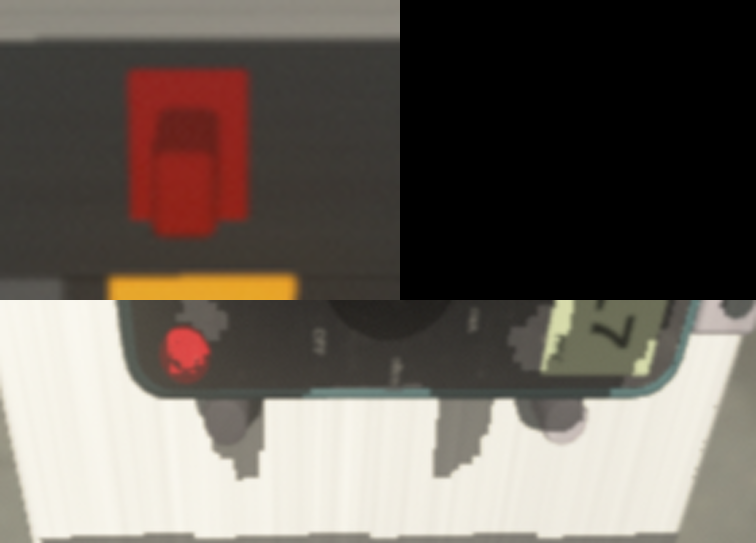

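The tab's outer end is at (277,210.6) against a predicted (277.4,210.9). The meter lies flush along both dowels and at the stop. I'll grip the tab and slide it 36 mm.

Run:
```python
from station import *
from h import *
t=np.array([75,-36,111.])
print(move_straight(st(*(t+.1*nrm)),.2))
print(move_straight(st(*(t-.020*nrm)),.12,force_limit=12),(np.array(current_ee_pos())-S0)@RS*1000)
command_gripper(0.0);print("w",current_gripper_width(),current_gripper_force(),np.array(current_force())@RS)
p=np.array(current_ee_pos())
for k in range(1,7):
    move_straight(p+RS[:,1]*.006*k,.05);print((np.array(current_ee_pos())-p)@RS*1000,np.array(current_force())@RS)
print(current_clock())
```

```text
False
False [ 85.2218 -36.1263  94.235 ]
w 0.0970915388320259 58.80894720554352 [-4.4363 -3.5347  4.232 ]
[-0.066   4.4019  0.0693] [-3.5104 -7.0318 -0.5692]
[-0.0664 11.3832  0.1059] [-2.5063 -4.5579  0.1566]
[-0.0843 18.6916  0.0461] [-1.2934  0.8523  2.1705]
[-0.1188 25.2764  0.002 ] [-2.4784  1.6649  1.8161]
[-0.1409 32.8584 -0.017 ] [-1.0689 10.0196  2.4996]
[-0.1026 35.9243  0.0333] [-3.0123 -0.4268  1.9782]
30.85
```

Shutter is at 36 mm with almost no force on it. I'll release, retreat and check.

Run:
```python
from station import *
from h import *
command_gripper(0.6)
move_straight(st(75-50,0,111+86.6),.15)
d=(np.array(current_ee_pos()),np.array(current_eef_rot()))
im=grab_frame("wrist");cam=wristcam(camera_params("wrist"),*d)
print(proj(st(75,0,111),*cam),np.array(current_force()))
move_pose(st(-60,-20,250),RT)
im2=grab_frame("wrist");tp=grab_frame("top")
o=np.zeros((560,800,3),np.uint8)
o[:260,:380]=im[0:260,120:500]
o[:260,390:790]=im2[:260,80:480]
o[270:,:]=cv2.resize(tp[130:275,140:540],None,fx=2,fy=2)
cv2.imwrite("pics/c6.png",o);print(current_clock())
```

```text
[[285.1721 211.981 ]] [-0.8499  0.6635 -0.3839]
32.9167
```

View pics/c6.png

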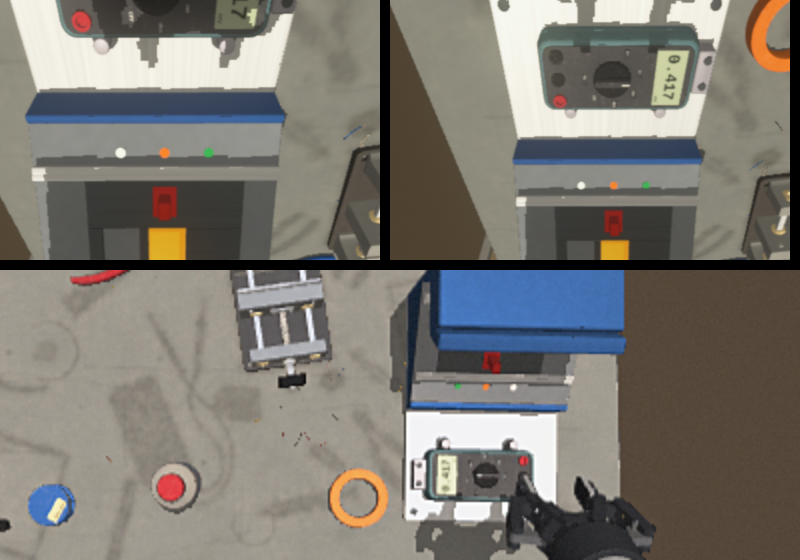

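The tab is in line with the orange dot, and the reel, bottle and tape haven't moved. The meter looks slightly turned in the upper right view (lower edge from (541,97) to (690,107)), so I'll measure it.

```bash
cat > chk.py <<'E'
from station import *
from h import *
p,R=np.array(current_ee_pos()),np.array(current_eef_rot());im=grab_frame("wrist")
cam=wristcam(camera_params("wrist"),p,R)
hsv=cv2.cvtColor(im,cv2.COLOR_BGR2HSV);H,S,V=[hsv[...,i].astype(int) for i in range(3)]
c=proj(st(-55,0,43),*cam)[0];print("exp centre",c)
# dark/teal meter body against the white plate: face outline
m=((abs(H-86)<16)&(S>30)).astype(np.uint8);yy,xx=np.mgrid[:420,:560]
m[(abs(xx-c[0])>105)|(abs(yy-c[1])>60)]=0
m=cv2.morphologyEx(m,cv2.MORPH_CLOSE,np.ones((5,5)))
k=big(m)[:,0];Q=(ray2plane(k,*cam,.043)-S0)@RS*1000
r=cv2.minAreaRect(Q[:,:2].astype(np.float32));print(r)
for lo,hi in((-60,-40),(-20,0),(10,30),(40,58)):
    s=Q[(Q[:,1]>lo)&(Q[:,1]<hi)];print(lo,"max x",np.percentile(s[:,0],95) if len(s) else None,s[:,0].min() if len(s) else None)
for x,y in((-117,95),(-117,-110),(31,95),(31,-110)):print((x,y),proj(st(x,y,12),*cam)[0])
for y in(-45,45):print("dowel",proj(st(-14.5,y,34),*cam)[0])
print("stop top",proj(st(-35,71,34),*cam)[0],proj(st(-75,71,34),*cam)[0])
cv2.imwrite("pics/w7.png",cv2.resize(im[0:170,110:470],None,fx=2.2,fy=2.2,interpolation=cv2.INTER_CUBIC))
E
python3 chk.py
```

```text
exp centre [307.3275  79.7645]
((-63.10154342651367, -1.0156707763671875), (134.66917419433594, 69.89968872070312), 89.96549224853516)
-60 max x -84.89550505069256 -96.50730441369771
-20 max x -84.90078827042662 -98.00797789284698
10 max x -84.90480301969588 -98.01466198543996
40 max x -84.90856228314331 -98.01870104282801
(-117, 95) [424.0178 -10.185 ]
(-117, -110) [176.1452 -10.2578]
(31, 95) [385.3388 139.8939]
(31, -110) [206.7075 139.9163]
dowel [260.2162 114.7037]
dowel [349.8176 114.6988]
stop top [379.8641  95.6214] [389.2213  52.8162]
```

View pics/w7.png

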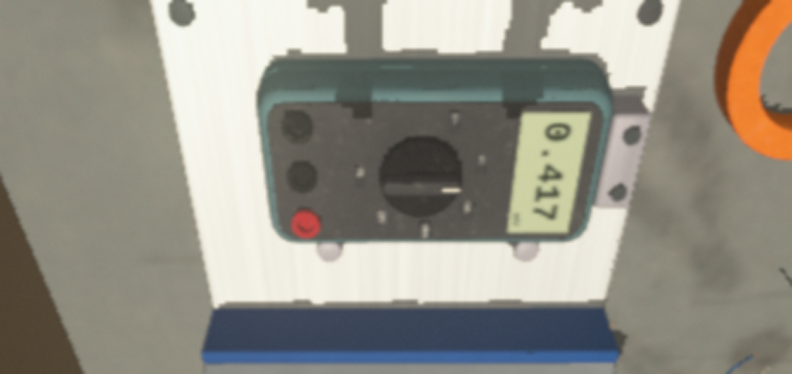

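Run:
```python
from station import *
from h import *
cam=wristcam(camera_params("wrist"),np.array(current_ee_pos()),np.array(current_eef_rot()))
for x in(-24.5,-22.5,-20.5):print(x,proj(st(x,0,43),*cam)[0],proj(st(x,0,38),*cam)[0])
im=cv2.imread("pics/w7.png");print([[int(r/2.2),im[r,c].tolist()] for c in(430,) for r in range(222,256,3)])
```

```text
-24.5 [305.6311 110.6262] [305.4182 107.935 ]
-22.5 [305.5404 112.4899] [305.3294 109.7913]
-20.5 [305.4505 114.337 ] [305.2414 111.6312]
[[100, [72, 76, 79]], [102, [79, 83, 86]], [103, [86, 92, 96]], [104, [84, 90, 93]], [106, [81, 85, 88]], [107, [85, 89, 86]], [109, [122, 130, 120]], [110, [200, 215, 216]], [111, [225, 236, 239]], [113, [225, 236, 239]], [114, [225, 236, 239]], [115, [225, 236, 239]]]
```

The meter is square and at the end stop, but the first x push carried a downward load that may have jammed it 1–2 mm short. I'll push again in x with the z load relieved.

Run:
```python
from station import *
from h import *
command_gripper(0.0)
move_pose(st(-117,2,110),RN);move_straight(st(-117,2,27),.3)
X=RS[:,0];c=st(-109,2,27)
for k in range(20):
    move_straight(c,.06);F=np.array(current_force())@RS
    print(k,((np.array(current_ee_pos())-S0)@RS*1000)[[0,2]],F)
    if F[0]<-10 and abs(F[2])<5: break
    c=c+[0,0,np.clip(F[2]*.0003,-.001,.003)]
    if F[0]>-11:c=c+X*.0015
move_straight(np.array(current_ee_pos())-X*.015,.1)
print(current_clock())
```

```text
0 [-106.3102   28.9177] [0.4659 1.4644 0.0169]
1 [-107.1396   27.4467] [-0.8821  0.4279  0.4677]
2 [-105.9936   27.1196] [-0.2997  0.7932 -0.139 ]
3 [-104.3874   27.0658] [-0.3469  0.1781  0.3842]
4 [-102.8244   27.2444] [-0.6816 -0.1688  0.4451]
5 [-101.814    27.2357] [-0.9921 -0.0315  1.2388]
6 [-101.7055   27.2049] [-4.1488 -1.2777  1.8206]
7 [-101.4851   27.4369] [-6.485  -2.8924  1.6104]
8 [-101.4414   27.5131] [-8.5427 -3.7199  1.2178]
9 [-101.3829   27.5497] [-11.3728  -4.6174   3.4982]
38.5167
```

The meter meets a solid stop at the same place (-101.5) with no vertical load, so it is home. I'll retreat and hand in.

Run:
```python
from station import *
from h import *
p=np.array(current_ee_pos());move_straight(np.r_[p[:2],.2],.2)
print(np.array(current_force()),current_clock());print(finish_job())
```

```text
[ 0.7775  0.2877 -0.2681] 39.525
the job is handed in; nothing more can be done
None
```

The job is handed in at 39.5 s: the meter is face up and home against the dowels and end stop, the shutter is at the amber stop and released, and the bottle, reel and tape were left alone. After moving the shutter I pushed the meter against the dowels once more to check it; it was already home.

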